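Make up two backup-battery kits

ROBOT

A 6-joint arm with a two-finger parallel gripper is mounted at the origin on the work surface. World frame = base frame: x ahead of the robot, y to its left, z up, the work surface at z = 0. Lengths are in m, angles in rad, forces in N, time in s.
With the tool pointing down it reaches from about 0.35 to 0.975 m from the base axis. Payload 4.9 kg.
Tool frame: the origin (TCP) lies midway between the tips of the shut fingers; the grasp point (between the pads) lies 19 mm behind it; z points along the fingers, y is the line along which they close (so a half turn about z gives the same grasp; the last joint's range is limited). The gripper opens to 85 mm and grips with 20 to 120 N. Pads are 22 mm wide; open, the fingers measure 114 mm over their backs; the gripper's body (76 mm by 85 mm) begins 54 mm behind the grasp point. The pads swing forward as they close: fully open they stand 13 mm farther back than shut.
Start: joints at [1.155, 0.053, 1.613, -0, 1.476, -0.119], TCP at [0.183, 0.598, 0.208] pointing down, gripper open.
Joint ranges: [-3.01, 3.01], [-1.01, 2.22], [0.06, 2.58], [-1.02, 4.17], [0.09, 2.62], [-3.14, 3.14]. Speed limits (rad/s): [2.57, 2.57, 3.14, 3.14, 3.14, 3.14].

INTERFACE

Orientations are given as a unit quaternion [w, x, y, z].
In Python, from plant import manip gives the robot as it stands.
- The arm moves only by the tool move_arm, never from a script. Its argument "increments" is one flat list of numbers, 5 for each row, row after row: the shift along the tool's x, y, z in mm, then the turn about the tool's z in rad, then the opening, from 0 (shut) to 1 (fully open). In form: [tx, ty, tz, spin, jaw, tx, ty, tz, spin, jaw, ...]. A call has 1 to 8 rows; each row shifts and turns the commanded pose from where the row before left it, along the tool's axes as they then stand; what a row does not reach is not made up. A row lasts 1/12 s, in which the tool goes at most 41.7 mm and 7.16 degrees, less where a joint would pass 70% of its speed; a pose out of reach is approached as far as the arm can. A call with a gripper value outside its range is refused whole. The fingers move at their own pace and stop on an object; the grip force is fixed at half the most. Time passes only in rows, so rows that do not move let the fingers close. It gives the time, the measured TCP pose, the force, the opening and the grip force at its end, in the units of the state.
- manip.state(): the state, without advancing time (a new reading comes with each control period).
- manip.grab_frame(name): name is "scene" or "top" or "wrist"; returns a dict with "image" (384x512x3 uint8, blue, green, red), "fov_y" (degrees; the focal length in pixels is half the picture's height over the tangent of half this angle, whatever the lens; pixels are square), "cx", "cy" (the principal point, pixels), "eye" and "rotation" of the camera in the world; the wrist camera has in their place "T_tool_cam" (4x4, takes a point from camera to tool coordinates, whose origin is the TCP and whose axes are the flange's). Camera axes: x right, y down, z forward; pixel columns grow to the right and rows downward; lengths in m; the calibration is good to about 2 mm. A picture is of the moment at which its call begins: read the wrist's pose just before it. There is no depth.
- manip.job_done(): hands the job in; it is judged then, once.
The state is a dict: "time": time; "joint_pos": joint angles; "joint_vel": joint speeds; "joint_efforts": joint torques, N m; "tool_pos": TCP position; "tool_rot": TCP orientation; "contact_force": force on the tool from outside, world axes, zero at the start; "ft_torque": the same for the moment, N m; "gripper_width": opening from 0.0 (shut) to 1.0 (fully open); "grasp_force": force on a finger pad.
Only numpy, scipy, OpenCV 4.12 (cv2) and the standard library are available. Lean on these libraries where they do the work, as an engineer would, in place of code of your own. Each camera call takes 0.05 s, during which the arm holds its last target. There are 200 camera calls.

TASK

Make up two battery kits: in the divided blue tray, stand the wide battery in the wide compartment and the L-bracket on its foot in the narrow one. In the undivided tray, lay the white pad flat on the floor, stand the slim battery centred and lengthwise on the pad, and stand the U-clamp on its two legs on the tray floor beside the pad. Never tip a battery over, and leave the square battery where it is.

Things in the scene. Friction and masses are not known exactly. Their poses are not given: they have to be found in the camera images.
- divided_tray: Divided blue plastic kit tray, fixed to the bench, 160 (x) by 220 (y) by 25 mm high outside, 4 mm floor and walls; origin at the centre of its underside, z up; on the left or right. A 4 mm thick, 20 mm high divider along its x stands at y = -16 mm: the wide compartment spans y -14 to +106 mm, the narrow one y -106 to -18 mm, both x -76 to +76 mm.
- open_tray: Undivided blue plastic kit tray, fixed to the bench, 160 (x) by 220 (y) by 25 mm high outside, 4 mm floor and walls; origin at the centre of its underside, z up; on the left or right. Inside clear floor: x -76 to +76, y -106 to +106 mm, 4 mm above the bench.
- wide_battery: Wide battery: black plastic block 97 long, 43 wide, 52 mm high, about 0.5 kg. Stands upright on the bench, yaw varies; origin at the centre of its underside, x along its length, z up. Terminals and vents on its top stand up to 6 mm proud in looks only.
- slim_battery: Slim battery: black plastic block 97 long, only 24 wide, 52 mm high, about 0.3 kg. Stands upright on the bench, yaw varies; origin at the centre of its underside, x along its length, z up. Terminals and vents on its top stand up to 6 mm proud in looks only.
- pad: White plastic pad, a flat plate 110 (x) by 50 (y) by 10 mm high, 60 g, lying flat, yaw varies; origin at the centre of its underside.
- bracket: L-bracket of bare aluminium, 70 g, standing on its foot: foot 50 (x) by 36 (y) by 4 mm thick; at its -x end an upright leg 5 mm thick (x -25 to -20 mm), 36 mm wide (y), top 45 mm above the underside. Origin at the centre of the foot's underside, z up, yaw varies. Grip across its 36 mm width at the leg.
- clamp: U-clamp of bare aluminium, 60 g, standing on its two legs like a bridge: top plate 64 (x) by 24 (y) by 6 mm thick, its top 32 mm above the legs' feet; legs 5 mm thick at both x ends. Origin at the centre between the feet, z up, yaw varies. Grip across the 24 mm width of the top plate.
- square_battery: Square battery, not part of the kits, not to be moved: black block 66 by 66 by 60 mm high with six vents, standing among the stock; origin at the centre of its underside.
Not all that is in view belongs to the job. What is shaped like the clamp but brown, green or yellow is not meant.

How it is judged:
At the end, for the whole second after the job is handed in: Wide battery upright and L-bracket on its foot on the floors of the divided tray's wide and narrow compartments; pad flat and U-clamp on its legs on the open tray's floor; slim battery upright on the pad, centres within 15 mm, aligned within 14 deg. Upright: within 7 deg. All at rest (x of wide_battery in the frame of divided_tray between -0.07 and 0.07 m and y of wide_battery in the frame of divided_tray between -0.012 and 0.105 m and z of each of wide_battery, bracket in the frame of divided_tray below 0.008 m and angle between each of wide_battery, bracket, slim_battery, clamp's own z axis and vertical below 0.12 rad and x of bracket in the frame of divided_tray between -0.07 and 0.07 m and y of bracket in the frame of divided_tray between -0.105 and -0.02 m and x of pad in the frame of open_tray between -0.07 and 0.07 m and y of pad in the frame of open_tray between -0.1 and 0.1 m and z of each of pad, clamp in the frame of open_tray below 0.008 m and angle between pad's own z axis and vertical below 0.1 rad and horizontal distance between slim_battery and pad below 0.015 m and z of slim_battery in the frame of pad between 0.006 and 0.015 m and angle between the x axis of slim_battery and the x axis of pad, either way round below 0.25 rad and x of clamp in the frame of open_tray between -0.07 and 0.07 m and y of clamp in the frame of open_tray between -0.1 and 0.1 m and linear speed of each of wide_battery, slim_battery, pad, bracket, clamp below 0.02 m/s); the robot touches nothing.
It fails at once if a battery is tipped over (more than 45 degrees) (angle between any of wide_battery, slim_battery's own z axis and vertical above 0.79 rad).
It fails at once if the square battery is moved more than 20 mm (distance of square_battery from where it was at the start of the episode above 0.02 m).
It also fails if it takes over 118 s, if anything falls off the work surface, if the arm or the gripper's body presses on something with over 40 N, if the wrist force passes 120 N, or if a joint passes its speed limit or range.

## Working session

There is one attempt and no reset: what is moved stays moved. The work goes in short steps, Python scripts to look and compute and a tool call to move; the robot and the scene stay as the last step left them, time stands still between calls to the robot, and variables do not carry over. Pictures are saved under pics/ and viewed, at most 14 in all, crops included, and the job is handed in when it is done.

Besides the shell and the picture viewer there is one more tool, called after ">>>" as name(argument=value, ...) on one line, values as JSON. move_arm: Moves the arm, as the interface text tells. Its arguments: {"type":"object","properties":{"increments":{"type":"array"}},"required":["increments"]}

```bash
ls; mkdir -p pics; python3 - <<'E'
from plant import manip
import cv2
s=manip.state(); print({k:s[k] for k in ('time','tool_pos','tool_rot','gripper_width')})
for n in ('top','scene'):
    f=manip.grab_frame(n); cv2.imwrite(f'pics/{n}0.png',f['image'])
    print(n,f['fov_y'],f['cx'],f['cy'],f['eye'],f['rotation'])
E
```

```text
pics
{'time': 0.0, 'tool_pos': array([0.18248902, 0.59704865, 0.20693266]), 'tool_rot': array([-2.79101279e-04,  1.47837055e-01,  9.89011179e-01, -1.00771103e-03]), 'gripper_width': 0.9947023896289761}
top 51.22836209266516 254.09802230196397 195.6959260937704 [ 0.51455166 -0.0042796   1.02727813] [ 0.05546472 -0.69568358  0.71494746 -0.04240451]
scene 51.88068148047847 258.3623975719516 191.88094874149354 [ 1.38339642 -0.04287502  1.0690048 ] [-0.2297709   0.68997949  0.65310586 -0.21115485]
```

View pics/top0.png

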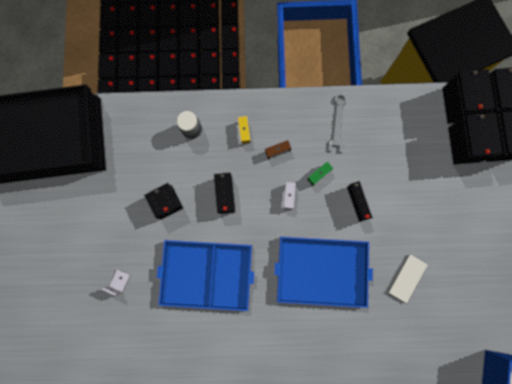

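View pics/scene0.png

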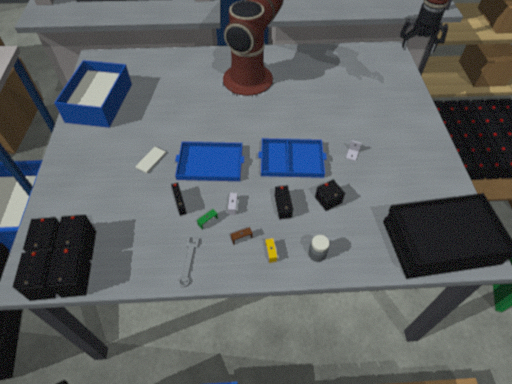

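The top view shows the divided tray at (205,275) and the open tray at (323,272). The wide battery is at (225,193), the slim battery at (360,201), the square battery at (163,201) and the pad at (408,279).

There are four clamp-like shapes: grey (289,196), yellow (244,130), brown (278,149) and green (320,174). The grey one fits, because the clamp is bare aluminium. The bracket is the grey L at (119,281). I'll confirm both in one enlarged crop and measure.

```bash
cat > h.py <<'E'
import numpy as np, cv2
from scipy.spatial.transform import Rotation as R
from plant import manip
def rot(q): return R.from_quat(np.array(q)[[1,2,3,0]]).as_matrix()
class Cam:
    def __init__(s,n):
        st=manip.state(); f=manip.grab_frame(n); s.im=f['image']
        s.f=s.im.shape[0]/2/np.tan(np.radians(f['fov_y'])/2); s.cx,s.cy=f['cx'],f['cy']
        if n=='wrist':
            T=np.array(f['T_tool_cam']); Rt=rot(st['tool_rot'])
            s.R=Rt@T[:3,:3]; s.eye=np.array(st['tool_pos'])+Rt@T[:3,3]
        else:
            s.eye=np.array(f['eye']); s.R=rot(f['rotation']) if np.size(f['rotation'])==4 else np.array(f['rotation'])
    def ray(s,p):
        p=np.atleast_2d(np.array(p,float)); d=np.c_[(p-[s.cx,s.cy])/s.f,np.ones(len(p))]@s.R.T
        return d
    def at(s,p,z):
        d=s.ray(p); return s.eye+d*((z-s.eye[2])/d[:,2])[:,None]
    def px(s,X):
        c=(np.atleast_2d(X)-s.eye)@s.R; return c[:,:2]/c[:,2:]*s.f+[s.cx,s.cy]
def tri(a,p,b,q):
    d,e=a.ray(p)[0],b.ray(q)[0]; d/=np.linalg.norm(d); e/=np.linalg.norm(e)
    t=np.linalg.lstsq(np.c_[d,-e],b.eye-a.eye,rcond=None)[0]
    P,Q=a.eye+t[0]*d,b.eye+t[1]*e
    return (P+Q)/2,np.linalg.norm(P-Q)
def blobs(im,mask,amin=60):
    cs=cv2.findContours(mask.astype(np.uint8)*255,cv2.RETR_EXTERNAL,cv2.CHAIN_APPROX_NONE)[0]
    return [c[:,0,:] for c in cs if cv2.contourArea(c)>amin]
def masks(im):
    b,g,r=[im[...,i].astype(int) for i in range(3)]
    m=np.max(im,2).astype(int); sp=m-np.min(im,2)
    return dict(blue=(b-r>70)&(b>100),black=(m<45),white=(np.min(im,2)>165)&(sp<60))
E
python3 - <<'E'
from h import *
t=Cam('top');s=Cam('scene')
for n,c in (('top',t),('scene',s)):
    print(n,c.f,c.R[:,2])
    for k,m in masks(c.im).items():
        for b in blobs(c.im,m,40):
            (x,y),wh,a=cv2.minAreaRect(b.astype(np.float32))
            if 90<x<440 and 90<y<330: print(n,k,np.round([x,y,*wh,a]),cv2.contourArea(b), np.round(c.at([x,y],.03)[0],3))
cv2.imwrite('pics/crop1.png',np.hstack([cv2.resize(t.im[160:310,100:220],None,fx=3,fy=3,interpolation=2),cv2.resize(t.im[110:260,225:345],None,fx=3,fy=3,interpolation=2)]))
E
```

```text
top 400.48050998762574 [ 0.13830897  0.01653779 -0.99025104]
top blue [205. 275.  97.  66.   4.] 5777.5 [0.461 0.138 0.03 ]
top blue [323. 272.  98.  66.   3.] 5857.5 [ 0.461 -0.152  0.03 ]
top black [163. 201.  28.  28.  63.] 713.0 [0.646 0.242 0.03 ]
top black [358. 201.  37.  12.  71.] 373.5 [ 0.633 -0.248  0.03 ]
top black [224. 194.  39.  16.  85.] 565.0 [0.662 0.088 0.03 ]
top white [119. 280.  13.  18.  24.] 193.0 [0.454 0.35  0.03 ]
top white [408. 278.  20.  44.  29.] 805.5 [ 0.442 -0.357  0.03 ]
top white [289. 194.   9.  24.   4.] 181.5 [ 0.655 -0.076  0.03 ]
top white [186. 120.  18.  18.  90.] 256.0 [0.857 0.184 0.03 ]
scene 394.70089707991536 [-0.59151447  0.04126148 -0.80523793]
scene blue [209. 161.  68.  38.   1.] 2293.0 [ 0.478 -0.153  0.03 ]
scene blue [292. 157.  68.  37.   1.] 2244.5 [0.476 0.136 0.03 ]
scene black [283. 202.  32.  14.  79.] 363.5 [0.664 0.088 0.03 ]
scene black [179. 199.  30.   6.  74.] 134.0 [ 0.636 -0.247  0.03 ]
scene black [330. 195.  24.  26.  63.] 489.0 [0.643 0.242 0.03 ]
scene white [320. 242.  14.  16.  90.] 175.5 [0.816 0.184 0.03 ]
scene white [232. 201.   6.  15.   6.] 77.0 [ 0.651 -0.076  0.03 ]
scene white [352. 154.   9.   8.  14.] 57.5 [0.472 0.349 0.03 ]
scene white [150. 159.  11.  30.  45.] 277.5 [ 0.458 -0.358  0.03 ]
```

View pics/crop1.png

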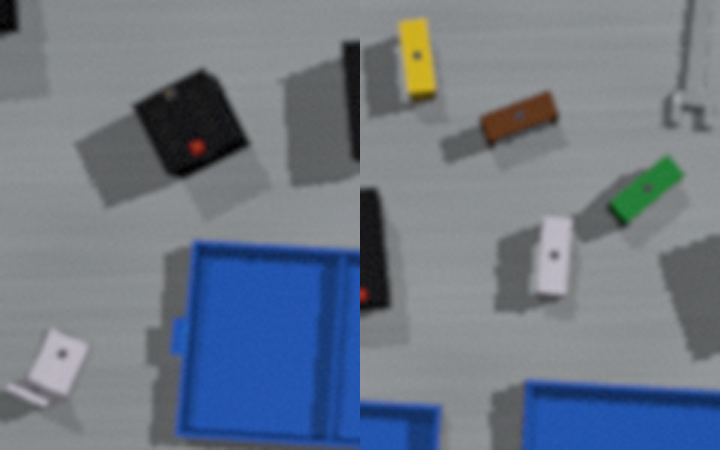

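The crop confirms it: the grey bridge at (289,196) is the clamp and the other three are coloured. The bracket's leg is on the lower-left end of its foot. Next I'll measure heights and yaws from both views.

```bash
cat >> h.py <<'E'
def quad(b,k=0):
    m=np.zeros((384,512),np.uint8); cv2.drawContours(m,[b.reshape(-1,1,2).astype(np.int32)],-1,255,-1)
    if k: m=cv2.morphologyEx(m,cv2.MORPH_OPEN,np.ones((k,k),np.uint8))
    c=max(cv2.findContours(m,cv2.RETR_EXTERNAL,cv2.CHAIN_APPROX_NONE)[0],key=cv2.contourArea)
    for e in np.arange(.01,.15,.005):
        p=cv2.approxPolyDP(c,e*cv2.arcLength(c,True),True)
        if len(p)<=4: break
    return p[:,0].astype(float)
def near(c,k,X,amin=40):
    return min(blobs(c.im,masks(c.im)[k],amin),key=lambda b:np.hypot(*(c.at(b.mean(0),.03)[0,:2]-X)))
def go(x,y,z,toolyaw):
    """shift in tool axes (mm) and spin to bring TCP to x,y,z with tool y at angle toolyaw(deg, world)"""
    s=manip.state(); M=rot(s['tool_rot']); d=M.T@(np.array([x,y,z])-s['tool_pos'])*1e3
    a=np.degrees(np.arctan2(M[1,1],M[0,1])); w=(toolyaw-a+90)%180-90
    print('shift',np.round(d,1),'spin rad',np.round(-np.radians(w),3),'(tool y now',round(a,1),'deg, tilt',np.round(M[:2,2],3),') q6',round(s['joint_pos'][5],2))
E
python3 - <<'E'
from h import *
t=Cam('top');s=Cam('scene')
for nm,k,X,K in (('div','blue',(.461,.138),31),('open','blue',(.461,-.152),31),('pad','white',(.445,-.357),0),('clamp','white',(.653,-.076),0)):
    q1=quad(near(t,k,X),K if K else 0); q2=quad(near(s,k,X),23 if K else 0)
    # match by world pos
    P=t.at(q1,.02); Q=s.at(q2,.02)
    out=[]
    for p,a in zip(P,q1):
        j=np.argmin(np.hypot(*(Q-p)[:,:2].T)); out.append(np.r_[tri(t,a,s,q2[j])])if 0 else out.append(np.r_[tri(t,a,s,q2[j])[0],tri(t,a,s,q2[j])[1]])
    out=np.array(out); print(nm); print(np.round(out,3)); print('mean',out.mean(0).round(4))
    for z in (.01,.025,.032):
        P=t.at(q1,z)[:,:2].astype(np.float32); r=cv2.minAreaRect(P); print(z,np.round(r[0],4),np.round(r[1],4),round(r[2],1))
for nm,X in (('wide',(.663,.088)),('slim',(.634,-.248)),('square',(.645,.242))):
    for c in (t,s):
        b=near(c,'black',X); print(nm,np.round(cv2.minAreaRect(c.at(b,.052)[:,:2].astype(np.float32))[0],3),cv2.minAreaRect(c.at(b,.052)[:,:2].astype(np.float32))[1:])
f=manip.grab_frame('wrist');print(f['T_tool_cam'],f['fov_y'],f['cx'],f['cy'])
go(.44,.355,.23,66)
E
```

```text
div
[[0.545 0.241 0.01  0.006]
 [0.391 0.251 0.021 0.005]
 [0.379 0.037 0.026 0.001]
 [0.532 0.027 0.007 0.002]]
mean [0.4616 0.139  0.0162 0.0034]
0.01 [0.4605 0.14  ] [0.2183 0.1554] 86.5
0.025 [0.4613 0.1379] [0.2151 0.1531] 86.5
0.032 [0.4617 0.1369] [0.2136 0.1521] 86.5
open
[[ 0.545 -0.051  0.006  0.002]
 [ 0.391 -0.042  0.022  0.001]
 [ 0.379 -0.256  0.02   0.001]
 [ 0.531 -0.263  0.01   0.008]]
mean [ 0.4615 -0.153   0.0144  0.0031]
0.01 [ 0.4605 -0.154 ] [0.2182 0.1549] 86.5
0.025 [ 0.4613 -0.1518] [0.215  0.1526] 86.5
0.032 [ 0.4617 -0.1508] [0.2135 0.1515] 86.5
pad
[[ 0.496 -0.376  0.011  0.002]
 [ 0.41  -0.317  0.014  0.004]
 [ 0.385 -0.353  0.01   0.004]
 [ 0.465 -0.411  0.003  0.001]]
mean [ 0.4391 -0.3644  0.0094  0.0028]
0.01 [ 0.4404 -0.3643] [0.0437 0.1056] 54.5
0.025 [ 0.4415 -0.3589] [0.0431 0.104 ] 54.5
0.032 [ 0.442  -0.3565] [0.0428 0.1033] 54.5
clamp
[[ 0.685 -0.072  0.038  0.002]
 [ 0.628 -0.064  0.029  0.001]
 [ 0.625 -0.078  0.036  0.006]
 [ 0.682 -0.087  0.036  0.002]]
mean [ 0.655  -0.0754  0.0347  0.003 ]
0.01 [ 0.6585 -0.0781] [0.0181 0.0607] 82.8
0.025
[... 311 characters left out ...]
32055), 15.744817733764648)
slim [ 0.65  -0.244] ((0.11970168352127075, 0.01851712539792061), 16.362215042114258)
square [0.643 0.237] ((0.07131712138652802, 0.06804633140563965), 26.1520938873291)
square [0.659 0.235] ((0.08586528897285461, 0.08857764303684235), 26.269371032714844)
[[-2.76461144e-04 -9.49629127e-01 -3.13375883e-01  8.08851487e-02]
 [ 9.99999945e-01 -2.05074813e-04 -2.60760696e-04 -5.48686995e-04]
 [ 1.83360452e-04 -3.13375938e-01  9.49629132e-01 -1.65626639e-01]
 [ 0.00000000e+00  0.00000000e+00  0.00000000e+00  1.00000000e+00]] 65.25023616174853 255.74754693396642 189.49313017519262
shift [-317.  -156.7  -22.1] spin rad 0.122 (tool y now 73.0 deg, tilt [-0. -0.] ) q6 -0.12
```

>>> move_arm(increments=[-36, -18, -3, 0, 1, -36, -18, -3, 0, 1, -36, -18, -3, 0, 1, -36, -18, -3, 0, 1, -36, -18, -3, 0, 1, -36, -18, -3, 0, 1, -36, -18, -3, 0, 1, -36, -18, -1, 0, 1])

```text
time: 1.02
tool_pos: [0.4174, 0.3743, 0.231]
tool_rot: [0.001, 0.148, 0.989, 0.001]
contact_force: [-0.1, 1.1, -1.0]
gripper_width: 1.003
grasp_force: 0.0
```

>>> move_arm(increments=[-29, -13, 0, 0, 1, 0, 0, 0, 0.122, 1, 0, 0, 0, 0, 1, 0, 0, 0, 0, 1])

```text
time: 1.35
tool_pos: [0.44, 0.3547, 0.2302]
tool_rot: [-0.0, 0.207, 0.978, 0.0]
contact_force: [0.5, 0.4, -0.2]
gripper_width: 1.003
grasp_force: 0.0
```

```bash
python3 - <<'E'
from h import *
c=Cam('wrist'); cv2.imwrite('pics/w1.png',c.im); s=manip.state(); print(s['time'],s['tool_pos']); go(.44,.355,.23,66)
E
```

```text
1.4 [0.43963767 0.35509654 0.23013935]
shift [-0.4  0.1  0.1] spin rad 0.003 (tool y now 66.2 deg, tilt [-0.  0.] ) q6 -0.61
```

View pics/w1.png

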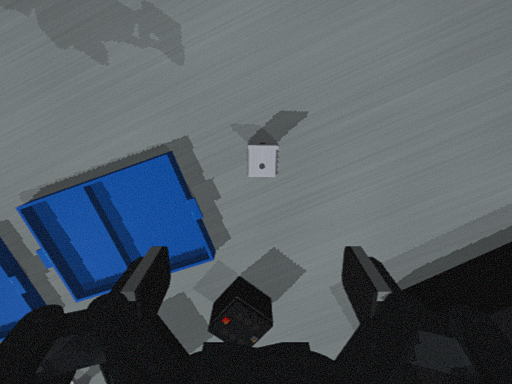

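The wrist picture shows the foot at (262,160) with its edges aligned to the image, and the divided tray at (115,225). I'll go lower for a second view.

>>> move_arm(increments=[0, 0, 35, 0, 1, 0, 0, 35, 0, 1, 0, 0, 30, 0, 1, 0, 0, 0, 0, 1, 0, 0, 0, 0, 1])

```text
time: 1.82
tool_pos: [0.438, 0.3548, 0.1285]
tool_rot: [-0.002, 0.206, 0.978, -0.001]
contact_force: [-0.1, 0.8, 0.6]
gripper_width: 0.999
grasp_force: 0.0
```

```bash
python3 - <<'E'
from h import *
c=Cam('wrist'); a=cv2.imread('pics/w1.png'); cv2.imwrite('pics/w2.png',c.im)
f=lambda im,x,y:cv2.resize(im[y:y+75,x:x+75],None,fx=5,fy=5,interpolation=2)
p=c.px([[.45,.35,.02]])[0].astype(int); print(p)
cv2.imwrite('pics/crop2.png',np.hstack([f(a,225,120),f(c.im,p[0]-38,max(p[1]-38,0))]))
E
```

```text
[257 192]
```

View pics/crop2.png

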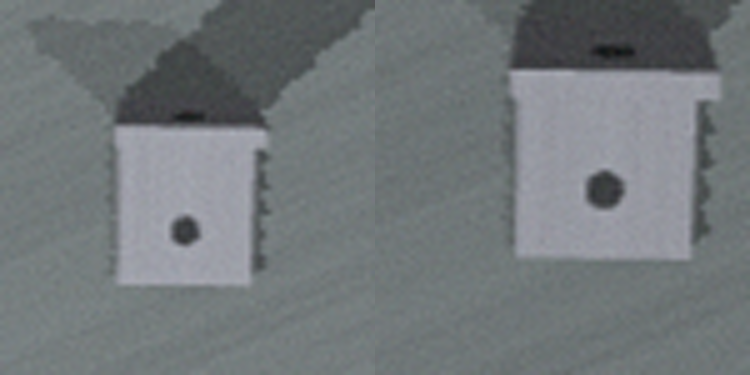

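The crop shows the leg's top edge at view-1 pixels (248,145)-(278.4,145.3) and view-2 pixels (246,168)-(288,168.2). The far end of the foot is at row 177 in view 1 and 205.6 in view 2.

```bash
python3 - <<'E'
from h import *
import copy
b=Cam('wrist'); a=copy.copy(b)
f=manip.grab_frame('wrist'); T=f['T_tool_cam']; M=rot(np.array([0,.207,.978,0])); a.R=M@T[:3,:3]; a.eye=np.array([.43964,.35510,.23014])+M@T[:3,3]
L=[]
for p,q in (((248,145),(246,168)),((278.4,145.3),(288,168.2)),((248.4,177),(247.2,205.6)),((275,177),(282,205.6))):
    X,e=tri(a,p,b,q); L.append(X); print(X.round(4),round(e,4))
l=b.at([[246,168.5],[288,168.5]],.045); ft=b.at([[247.2,205.6],[282,205.6]],.004); print(l,ft,np.hypot(*(l[0]-l[1])[:2]),np.hypot(*(ft[0]-ft[1])[:2]),np.hypot(*(l-ft).mean(0)[:2]))
d=(ft-l).mean(0);u=d[:2]/np.hypot(*d[:2]);yaw=np.degrees(np.arctan2(u[1],u[0]));print('yaw',yaw)
g=l.mean(0)[:2]+u*.006; print(g); go(*g,.012,yaw+90)
E
```

```text
[0.4129 0.358  0.0771] 0.0015
[0.4256 0.3872 0.0796] 0.0006
[0.4572 0.3373 0.0299] 0.0018
[0.4697 0.3681 0.0332] 0.0012
[[0.42069703 0.35417571 0.045     ]
 [0.43538397 0.38735341 0.045     ]] [[0.46657181 0.33331655 0.004     ]
 [0.48131338 0.36661333 0.004     ]] 0.03628314196121472 0.03641413658123563 0.05039470139840676
yaw -24.376710766896636
[0.43350561 0.36828816]
shift [ 12.3   7.4 121.4] spin rad 0.008 (tool y now 66.1 deg, tilt [0.004 0.003] ) q6 -0.61
```

>>> move_arm(increments=[12, 7, 11, 0, 1, 0, 0, 30, 0, 1, 0, 0, 30, 0, 1, 0, 0, 30, 0, 1, 0, 0, 20, 0, 1, 0, 0, 0, 0, 0, 0, 0, 0, 0, 0, 0, 0, 0, 0, 0])

```text
time: 2.63
tool_pos: [0.4332, 0.3675, 0.0114]
tool_rot: [0.001, 0.208, 0.978, 0.001]
contact_force: [0.5, -0.4, 0.6]
gripper_width: 0.608
grasp_force: 0.0
```

>>> move_arm(increments=[0, 0, 0, 0, 0, 0, 0, 0, 0, 0, 0, 0, 0, 0, 0, 0, 0, 0, 0, 0])

```text
time: 2.97
tool_pos: [0.4336, 0.3675, 0.0124]
tool_rot: [0.001, 0.208, 0.978, 0.002]
contact_force: [-0.7, -0.3, 5.7]
gripper_width: 0.378
grasp_force: 58.9
```

>>> move_arm(increments=[0, 0, -35, 0, 0, 0, 0, -35, 0, 0, -19, -34, 0, 0, 0, -19, -34, 0, 0, 0, -19, -34, 0, 0, 0, -19, -34, 0, 0, 0, -19, -34, 0, 0, 0, -19, -34, 0, 0, 0])

```text
time: 3.63
tool_pos: [0.4537, 0.1318, 0.0807]
tool_rot: [0.001, 0.208, 0.978, 0.0]
contact_force: [0.6, -0.1, -1.5]
gripper_width: 0.377
grasp_force: 59.6
```

>>> move_arm(increments=[-19, -34, 0, 0, 0, 0, 0, 0, 0.121, 0, 0, 0, 0, 0.121, 0, 0, 0, 0, 0.121, 0, 0, 0, 0, 0.121, 0, 0, 0, 0, 0.121, 0, 0, 0, 0, 0.121, 0, 0, 0, 0, 0.121, 0])

```text
time: 4.3
tool_pos: [0.4574, 0.0945, 0.0805]
tool_rot: [0.001, 0.594, 0.804, 0.001]
contact_force: [0.5, 0.1, -1.2]
gripper_width: 0.381
grasp_force: 59.7
```

>>> move_arm(increments=[0, 0, 0, 0.121, 0, 0, 0, 0, 0.121, 0, 0, 0, 0, 0.121, 0, 0, 0, 0, 0, 0, 0, 0, 0, 0, 0])

```text
time: 4.72
tool_pos: [0.4572, 0.0946, 0.0802]
tool_rot: [0.001, 0.726, 0.687, 0.001]
contact_force: [-0.5, 0.2, -0.2]
gripper_width: 0.382
grasp_force: 59.7
```

```bash
python3 - <<'E'
from h import *
c=Cam('wrist'); cv2.imwrite('pics/w3.png',c.im); s=manip.state(); print(s['time'],s['tool_pos'],s['gripper_width'],s['grasp_force']); go(.4584,.0961,.017,-3.5)
E
```

```text
4.7667 [0.45703223 0.0945846  0.07996725] 0.3841939889907863 59.68727007857524
shift [ 1.6  1.2 63. ] spin rad 0.006 (tool y now -3.2 deg, tilt [0.001 0.   ] ) q6 0.1
```

View pics/w3.png

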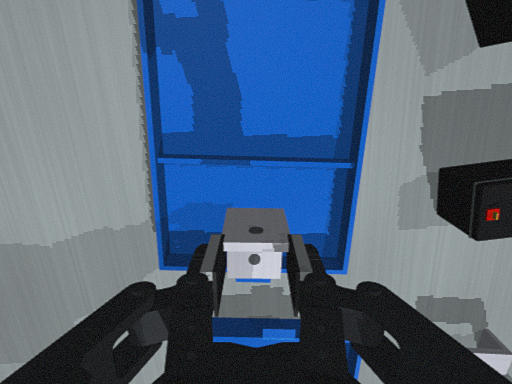

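The bracket is held, and the divider runs from (158,160) to (356,164). The rims run along (140,30)-(160,268) on the left and (384,10)-(347,272) on the right. I'll check these against the tray pose.

```bash
python3 - <<'E'
from h import *
c=Cam('wrist')
print('div',c.at([[158,160],[356,164]],.022).round(4))
print('L',c.at([[140,30],[160,268]],.025).round(4),'R',c.at([[384,10],[347,272]],.025).round(4))
from numpy import cos,sin,radians
a=radians(-3.5); A=np.array([[cos(a),-sin(a)],[sin(a),cos(a)]])
print('brk leg tops predicted')
for p in ((-.08,-.016),(.08,-.016),(-.08,-.11),(.08,-.11),(-.08,.11),(.08,.11)):
    X=np.r_[A@p+[.461,.138],.025]; print(p,X.round(3),c.px(X)[0].round(0))
E
```

```text
div [[0.384  0.1285 0.022 ]
 [0.5345 0.117  0.022 ]]
L [[0.3869 0.2165 0.025 ]
 [0.3721 0.0365 0.025 ]] R [[0.5466 0.2193 0.025 ]
 [0.5304 0.0235 0.025 ]]
brk leg tops predicted
(-0.08, -0.016) [0.38  0.127 0.025] [152. 163.]
(0.08, -0.016) [0.54  0.117 0.025] [364. 164.]
(-0.08, -0.11) [0.374 0.033 0.025] [163. 271.]
(0.08, -0.11) [0.534 0.023 0.025] [351. 272.]
(-0.08, 0.11) [0.388 0.253 0.025] [131. -35.]
(0.08, 0.11) [0.548 0.243 0.025] [388. -33.]
```

>>> move_arm(increments=[2, 1, 30, 0, 0, 0, 0, 20, 0, 0, 0, 0, 10, 0, 0, 0, 0, 3, 0, 0, 0, 0, 0, 0, 0.8, 0, 0, 0, 0, 0.8, 0, 0, 0, 0, 0.8, 0, 0, 0, 0, 0.8])

```text
time: 5.48
tool_pos: [0.4583, 0.0965, 0.0168]
tool_rot: [0.0, 0.727, 0.686, 0.001]
contact_force: [0.1, -0.1, 0.3]
gripper_width: 0.801
grasp_force: 0.0
```

>>> move_arm(increments=[0, 0, -30, 0, 0.8, 0, 0, -40, 0, 1, 0, 0, -40, 0, 1, 0, 0, -40, 0, 1, 0, 0, 0, 0, 1, 0, 0, 0, 0, 1])

```text
time: 5.98
tool_pos: [0.4602, 0.0966, 0.1704]
tool_rot: [0.003, 0.727, 0.686, 0.003]
contact_force: [-1.2, 0.7, -0.5]
gripper_width: 0.999
grasp_force: 0.0
```

```bash
python3 - <<'E'
from h import *
c=Cam('wrist'); cv2.imwrite('pics/w4.png',c.im); t=Cam('top');s=manip.state(); print(s['time'],s['tool_pos'],s['joint_pos']); go(.65,.086,.165,86)
x,y=190,150
cv2.imwrite('pics/c4.png',np.hstack([c.im,cv2.resize(t.im[165:320,150:260],(256,384))]))
E
```

```text
6.0833 [0.45736951 0.0964632  0.16573889] [ 4.84947261e-02 -3.10275124e-01  2.01401700e+00 -7.17505231e-05
  1.43830021e+00  1.06340263e-01]
shift [  0.7 192.9   0.7] spin rad -1.559 (tool y now -3.3 deg, tilt [-0. -0.] ) q6 0.11
```

View pics/c4.png

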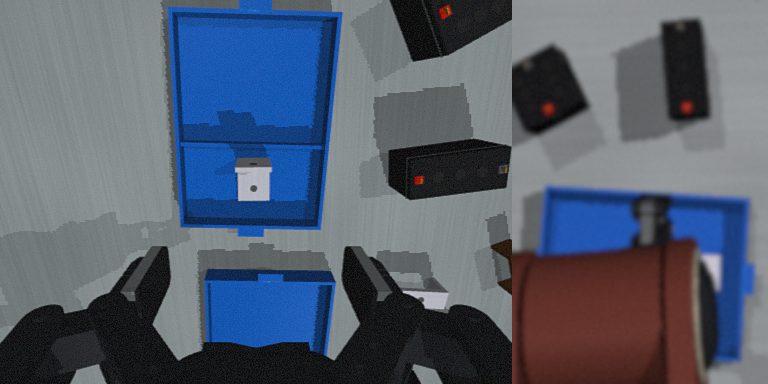

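The bracket stands on its foot in the narrow compartment, at wrist pixel (254,182). Next is the wide battery.

>>> move_arm(increments=[0, 37, 0, 0, 1, 0, 37, 0, 0, 1, 0, 37, 0, 0, 1, 0, 37, 0, 0, 1, 0, 35, 0, 0, 1, 0, 0, 0, -0.121, 1, 0, 0, 0, -0.121, 1, 0, 0, 0, -0.121, 1])

```text
time: 6.75
tool_pos: [0.6393, 0.0857, 0.1621]
tool_rot: [-0.003, 0.589, 0.808, -0.002]
contact_force: [-0.3, 0.2, 0.0]
gripper_width: 1.002
grasp_force: 0.0
```

>>> move_arm(increments=[0, 0, 0, -0.121, 1, 0, 0, 0, -0.121, 1, 0, 0, 0, -0.121, 1, 0, 0, 0, -0.121, 1, 0, 0, 0, -0.121, 1, 0, 0, 0, -0.121, 1, 0, 0, 0, -0.121, 1, 0, 0, 0, -0.121, 1])

```text
time: 7.42
tool_pos: [0.6388, 0.0858, 0.1629]
tool_rot: [-0.002, 0.145, 0.989, -0.0]
contact_force: [0.2, -0.5, -0.4]
gripper_width: 0.999
grasp_force: 0.0
```

>>> move_arm(increments=[0, 0, 0, -0.121, 1, 0, 0, 0, -0.121, 1, 0, 0, 0, -0.121, 1, 0, 0, 0, 0, 1, 0, 0, 0, 0, 1])

```text
time: 7.83
tool_pos: [0.6392, 0.0859, 0.1638]
tool_rot: [-0.002, -0.031, 1.0, 0.0]
contact_force: [-0.0, -1.1, -0.7]
gripper_width: 0.999
grasp_force: 0.0
```

```bash
python3 - <<'E'
from h import *
c=Cam('wrist'); cv2.imwrite('pics/w5.png',c.im); s=manip.state(); print(s['time'],s['tool_pos']); go(.659,.086,.2,94)
E
```

```text
7.8833 [0.63946408 0.08587749 0.16424083]
shift [-19.4  -1.1 -35.8] spin rad -0.007 (tool y now 93.6 deg, tilt [-0.003 -0.   ] ) q6 -1.61
```

View pics/w5.png

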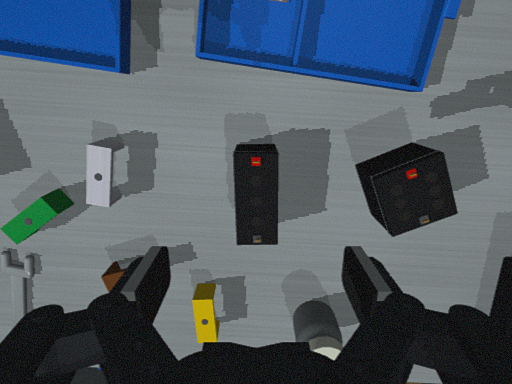

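The wide battery's top face spans about (234,153)-(278,153) and (237,244)-(278,244). The clamp top is at (88..112,148..205).

```bash
python3 - <<'E'
from h import *
c=Cam('wrist'); im=c.im
b=near(c,'black',(.66,.086),300) if 0 else None
m=(np.max(im,2)<60)[135:260,215:300]
n=cv2.findContours(m.astype(np.uint8),0,1)[0]; k=max(n,key=cv2.contourArea)[:,0]+[215,135]
r=cv2.minAreaRect(k.astype(np.float32)); print('px',cv2.boxPoints(r).round(1))
q=[[234.5,153],[278,153],[277.5,244],[236.5,244]]
P=c.at(q,.052); print(P.round(4),P.mean(0).round(4),[np.hypot(*(P[i]-P[(i+1)%4])[:2]).round(4) for i in range(4)])
d=(P[2]+P[3]-P[0]-P[1])[:2]; yaw=np.degrees(np.arctan2(d[1],d[0])); print('yaw',yaw)
go(*P.mean(0)[:2],.02,yaw+90)
# clamp
w=masks(im)['white'][120:230,60:140]; k=max(cv2.findContours(w.astype(np.uint8),0,1)[0],key=cv2.contourArea)[:,0]+[60,120]
r=cv2.minAreaRect(c.at(k,.032)[:,:2].astype(np.float32)); print('clamp',r)
E
```

```text
px [[234. 143.]
 [278. 143.]
 [278. 243.]
 [234. 243.]]
[[0.615  0.064  0.052 ]
 [0.6125 0.1047 0.052 ]
 [0.7077 0.1123 0.052 ]
 [0.7103 0.0699 0.052 ]] [0.6614 0.0877 0.052 ] [np.float64(0.0408), np.float64(0.0955), np.float64(0.0425), np.float64(0.0955)]
yaw 4.055679149484051
shift [-22.    0.5 144.7] spin rad -0.008 (tool y now 93.6 deg, tilt [-0.002 -0.   ] ) q6 -1.62
clamp ((0.65179842710495, -0.07644680142402649), (0.022868230938911438, 0.0632421001791954), 83.65324401855469)
```

>>> move_arm(increments=[-22, 0, 5, 0, 1, 0, 0, 35, 0, 1, 0, 0, 35, 0, 1, 0, 0, 35, 0, 1, 0, 0, 33, 0, 1, 0, 0, 0, 0, 0, 0, 0, 0, 0, 0, 0, 0, 0, 0, 0])

```text
time: 8.6
tool_pos: [0.6637, 0.0874, 0.0252]
tool_rot: [0.001, -0.032, 0.999, -0.0]
contact_force: [1.0, -0.6, -0.1]
gripper_width: 0.603
grasp_force: 0.0
```

>>> move_arm(increments=[0, 0, 0, 0, 0, 0, 0, 0, 0, 0, 0, 0, 0, 0, 0])

```text
time: 8.85
tool_pos: [0.6669, 0.0916, 0.0329]
tool_rot: [0.005, -0.032, 0.999, 0.004]
contact_force: [-13.2, 13.0, 32.9]
gripper_width: 0.147
grasp_force: 29.4
```

```bash
python3 - <<'E'
from h import *
s=manip.state(); print(s['time'],s['tool_pos'],s['gripper_width'],s['grasp_force'])
p=np.array([.460,.138])+.046*np.array([.065,.998]); print(p); go(*p,.1,86)
E
```

```text
8.85 [0.66691754 0.09160717 0.03289239] 0.1466840302171112 29.352019387297332
[0.46299  0.183908]
shift [196.9 105.8 -68.2] spin rad 0.134 (tool y now 93.7 deg, tilt [0.009 0.008] ) q6 -1.62
```

The fingers slid up off the battery top because the grip was too high. I'll open, back off and look.

>>> move_arm(increments=[0, 0, -4, 0, 1, 0, 0, -6, 0, 1, 0, 0, -30, 0, 1, 0, 0, -35, 0, 1, 0, 0, -35, 0, 1, 0, 0, -30, 0, 1, 0, 0, 0, 0, 1, 0, 0, 0, 0, 1])

```text
time: 9.52
tool_pos: [0.6648, 0.0871, 0.1686]
tool_rot: [0.004, -0.032, 0.999, -0.0]
contact_force: [-0.1, -0.0, -0.1]
gripper_width: 0.999
grasp_force: 0.0
```

```bash
python3 - <<'E'
from h import *
c=Cam('wrist'); cv2.imwrite('pics/w6.png',c.im); s=manip.state(); print(s['time'],s['tool_pos'],s['contact_force'])
E
```

```text
9.5667 [0.66322558 0.0870755  0.16550257] [-0.11897492  0.60774745 -0.11151256]
```

View pics/w6.png

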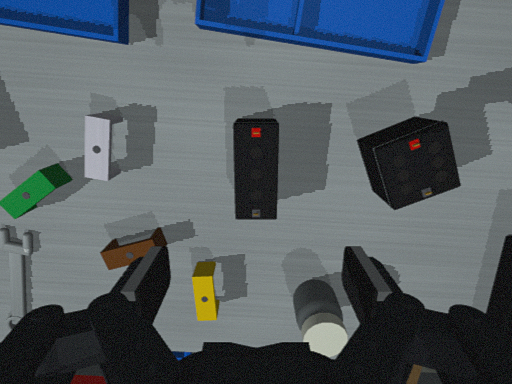

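The battery is upright and unmoved, with its top at (234..278,122..219). I'll grip about 13 mm lower.

>>> move_arm(increments=[0, 0, 35, 0, 1, 0, 0, 35, 0, 1, 0, 0, 35, 0, 1, 0, 0, 33, 0, 1, 0, 0, 13, 0, 1, 0, 0, 0, 0, 1, 0, 0, 0, 0, 1])

```text
time: 10.15
tool_pos: [0.6617, 0.0872, 0.0114]
tool_rot: [-0.001, -0.033, 0.999, -0.0]
contact_force: [0.7, 0.2, 0.7]
gripper_width: 1.002
grasp_force: 0.0
```

>>> move_arm(increments=[0, 0, 0, 0, 0, 0, 0, 0, 0, 0, 0, 0, 0, 0, 0, 0, 0, 0, 0, 0, 0, 0, 0, 0, 0])

```text
time: 10.57
tool_pos: [0.6642, 0.0871, 0.0149]
tool_rot: [0.002, -0.033, 0.999, -0.0]
contact_force: [-0.6, -0.4, 6.6]
gripper_width: 0.487
grasp_force: 62.9
```

>>> move_arm(increments=[0, 0, -20, 0, 0, 0, 0, -30, 0, 0, 0, 0, -20, 0, 0, 0, 0, 0, 0, 0])

```text
time: 10.9
tool_pos: [0.6655, 0.0875, 0.0874]
tool_rot: [0.004, -0.033, 0.999, 0.0]
contact_force: [1.9, 0.2, -2.2]
gripper_width: 0.484
grasp_force: 62.4
```

>>> move_arm(increments=[32, 18, 0, 0, 0, 32, 18, 0, 0, 0, 32, 18, 0, 0, 0, 32, 18, 0, 0, 0, 32, 18, 0, 0, 0, 34, 20, 0, 0, 0, 0, 0, 0, 0.068, 0, 0, 0, 0, 0.068, 0])

```text
time: 11.57
tool_pos: [0.4574, 0.1849, 0.079]
tool_rot: [-0.002, 0.036, 0.999, -0.001]
contact_force: [0.4, -1.3, -4.9]
gripper_width: 0.481
grasp_force: 62.3
```

>>> move_arm(increments=[0, 0, 0, 0, 0, 0, 0, 0, 0, 0, 0, 0, 0, 0, 0])

```text
time: 11.82
tool_pos: [0.4612, 0.1842, 0.0812]
tool_rot: [-0.001, 0.035, 0.999, -0.0]
contact_force: [-0.3, -0.8, -3.4]
gripper_width: 0.486
grasp_force: 62.3
```

```bash
python3 - <<'E'
from h import *
c=Cam('wrist'); cv2.imwrite('pics/w7.png',c.im);s=manip.state(); print(s['time'],s['tool_pos'],s['gripper_width'],s['grasp_force'])
p=np.array([.460,.138])+.046*np.array([.065,.998]); go(*p,.018,86)
E
```

```text
11.8667 [0.46147633 0.18416747 0.08151928] 0.48626722862783495 62.3456597328186
shift [-1.6 -0.1 63.5] spin rad -0.0 (tool y now 86.0 deg, tilt [-0.001 -0.   ] ) q6 -1.27
```

View pics/w7.png

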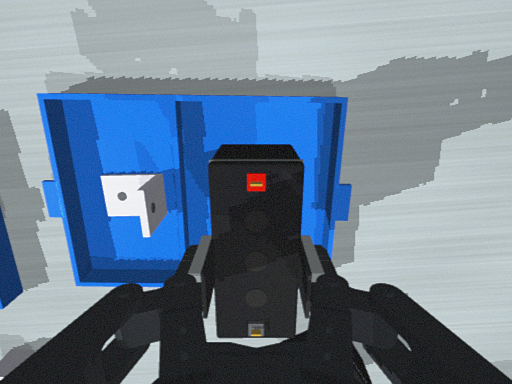

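The battery hangs over the wide compartment, clear of the divider (180,190) and the right rim (340,190). I'll lower it.

>>> move_arm(increments=[0, 0, 30, 0, 0, 0, 0, 20, 0, 0, 0, 0, 10, 0, 0, 0, 0, 2, 0, 0, 0, 0, 0, 0, 0, 0, 0, 0, 0, 0])

```text
time: 12.37
tool_pos: [0.4623, 0.1845, 0.0207]
tool_rot: [0.0, 0.035, 0.999, 0.0]
contact_force: [0.1, -0.1, -3.7]
gripper_width: 0.48
grasp_force: 63.6
```

>>> move_arm(increments=[0, 0, 2, 0, 0, 0, 0, 0, 0, 0, 0, 0, 0, 0, 0.8, 0, 0, 0, 0, 0.8, 0, 0, 0, 0, 0.8, 0, 0, -25, 0, 0.8, 0, 0, -35, 0, 1, 0, 0, -40, 0, 1])

```text
time: 13.03
tool_pos: [0.4601, 0.1841, 0.1178]
tool_rot: [-0.002, 0.035, 0.999, -0.001]
contact_force: [1.4, 0.5, 0.5]
gripper_width: 0.997
grasp_force: 0.0
```

>>> move_arm(increments=[0, 0, -40, 0, 1, 0, 0, 0, 0, 1, 0, 0, 0, 0, 1])

```text
time: 13.28
tool_pos: [0.4644, 0.1851, 0.1629]
tool_rot: [0.004, 0.035, 0.999, 0.001]
contact_force: [-0.3, -0.4, -0.1]
gripper_width: 1.002
grasp_force: 0.0
```

```bash
python3 - <<'E'
from h import *
c=Cam('wrist'); cv2.imwrite('pics/w8.png',c.im);s=manip.state(); print(s['time'],s['tool_pos'])
go(.652,-.0764,.16,83.6)
r=blobs(c.im,masks(c.im)['black'],800)
for b in r:
    q=cv2.minAreaRect(c.at(b,.056)[:,:2].astype(np.float32))
    if q[0][1]>.1 and q[0][0]<.6: print(q,b.min(0),b.max(0))
E
```

```text
13.3333 [0.4626459  0.18473245 0.16004842]
shift [-207.3 -247.1    0.5] spin rad 0.041 (tool y now 85.9 deg, tilt [0.004 0.001] ) q6 -1.27
((0.457262247800827, 0.18445754051208496), (0.04127316176891327, 0.09990176558494568), 85.94226837158203) [232 118] [277 221]
```

>>> move_arm(increments=[-25, -31, 0, 0, 1, -25, -31, 0, 0, 1, -25, -31, 0, 0, 1, -25, -31, 0, 0, 1, -25, -31, 0, 0, 0.6, -25, -31, 0, 0, 0.6, -25, -31, 0, 0, 0.6, -24, -29, 0, 0, 0.6])

```text
time: 14.0
tool_pos: [0.6423, -0.0768, 0.1554]
tool_rot: [-0.002, 0.036, 0.999, 0.0]
contact_force: [0.6, 0.8, 0.0]
gripper_width: 0.601
grasp_force: 0.0
```

>>> move_arm(increments=[0, 0, 0, 0.04, 0.6, 0, 0, 0, 0, 0.6, 0, 0, 0, 0, 0.6, 0, 0, 0, 0, 0.6])

```text
time: 14.33
tool_pos: [0.6416, -0.074, 0.1567]
tool_rot: [-0.001, 0.055, 0.999, 0.0]
contact_force: [0.4, 0.1, -0.1]
gripper_width: 0.602
grasp_force: 0.0
```

```bash
python3 - <<'E'
from h import *
c=Cam('wrist'); cv2.imwrite('pics/w9.png',c.im);s=manip.state(); print(s['time'],s['tool_pos'],s['gripper_width'])
b=near(c,'white',(.652,-.076)); q=cv2.minAreaRect(c.at(b,.032)[:,:2].astype(np.float32)); print(q,b.min(0),b.max(0))
b,g,r=[c.im[...,i].astype(int) for i in range(3)]
for k in blobs(c.im,(g-r>40)&(g-b>40)): print('green',c.at(k,.032)[:,:2].min(0),c.at(k,.032)[:,:2].max(0), k[k[:,0].argmax()])
go(.644,-.0755,.005,83.6)
E
```

```text
14.3833 [ 0.64181281 -0.07385957  0.15730241] 0.6003367631065373Traceback (most recent call last):
  File "<stdin>", line 3, in <module>
  File "h.py", line 42, in near
    return min(blobs(c.im,masks(c.im)[k],amin),key=lambda b:np.hypot(*(c.at(b.mean(0),.03)[0,:2]-X)))
ValueError: min() iterable argument is empty
```

View pics/w9.png

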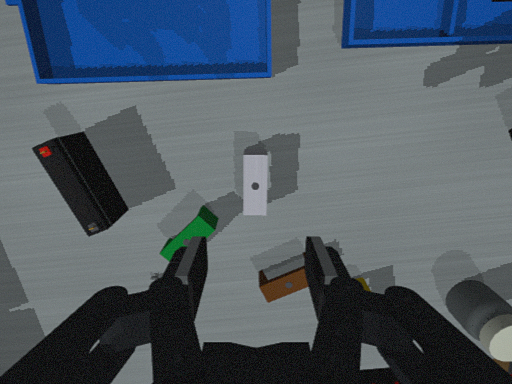

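The clamp top is at (244..267,154..215), green is at (190,232) and brown at (285,278). Both are clear of the grip rows.

```bash
python3 - <<'E'
from h import *
c=Cam('wrist')
P=c.at([[244,154],[267.5,154],[266.5,215],[244.5,215]],.032); print(P.round(4),P.mean(0),[np.hypot(*(P[i]-P[(i+1)%4])[:2]).round(4) for i in range(4)])
m=P.mean(0)[:2]; g=m+np.array([-.008,.0009]); print(g); go(*g,.006,83.6)
print('green',c.at([[217,222],[205,207]],.032))
E
```

```text
[[ 0.6187 -0.0835  0.032 ]
 [ 0.6212 -0.0605  0.032 ]
 [ 0.6857 -0.0678  0.032 ]
 [ 0.6832 -0.0908  0.032 ]] [ 0.65222886 -0.07564057  0.032     ] [np.float64(0.0231), np.float64(0.0649), np.float64(0.0231), np.float64(0.0649)]
[ 0.64422886 -0.07474057]
shift [ -2.5  -0.7 151.7] spin rad 0.003 (tool y now 83.8 deg, tilt [-0.001  0.   ] ) q6 -1.69
green [[ 0.68802106 -0.12071741  0.032     ]
 [ 0.66979023 -0.13059756  0.032     ]]
```

>>> move_arm(increments=[-2, 0, 35, 0, 0.7, 0, 0, 35, 0, 0.7, 0, 0, 35, 0, 0.7, 0, 0, 30, 0, 0.7, 0, 0, 17, 0, 0.7, 0, 0, 0, 0, 0.7, 0, 0, 0, 0, 0, 0, 0, 0, 0, 0])

```text
time: 15.1
tool_pos: [0.646, -0.075, 0.0083]
tool_rot: [0.002, 0.055, 0.998, -0.0]
contact_force: [-0.3, -0.6, 0.6]
gripper_width: 0.429
grasp_force: 0.0
```

>>> move_arm(increments=[0, 0, 0, 0, 0, 0, 0, 0, 0, 0, 0, 0, 0, 0, 0, 0, 0, 0, 0, 0])

```text
time: 15.43
tool_pos: [0.6467, -0.0763, 0.009]
tool_rot: [0.002, 0.055, 0.998, -0.001]
contact_force: [0.1, -1.4, 5.6]
gripper_width: 0.002
grasp_force: 2.9
```

The grip slid off the thin plate because the pads sit farther back when part open. I'll open, rise and look at the clamp.

>>> move_arm(increments=[0, 0, 0, 0, 0.7, 0, 0, 0, 0, 0.7, 0, 0, -35, 0, 0.7, 0, 0, -35, 0, 0.7, 0, 0, -35, 0, 0.7, 0, 0, -35, 0, 0.7, 0, 0, 0, 0, 0.7, 0, 0, 0, 0, 0.7])

```text
time: 16.1
tool_pos: [0.6469, -0.0756, 0.1505]
tool_rot: [0.004, 0.055, 0.998, -0.001]
contact_force: [-0.9, 0.6, -0.8]
gripper_width: 0.701
grasp_force: 0.0
```

```bash
python3 - <<'E'
from h import *
c=Cam('wrist'); cv2.imwrite('pics/w10.png',c.im);s=manip.state(); print(s['time'],s['tool_pos'],s['gripper_width'])
m=(np.min(c.im,2)>125)&(np.ptp(c.im,axis=2)<50)
for b in blobs(c.im,m,200):
    q=cv2.minAreaRect(c.at(b,.032)[:,:2].astype(np.float32)); 
    if q[1][0]<.09 and q[1][1]<.09: print(np.round(q[0],4),np.round(q[1],4),round(q[2],1),b.min(0),b.max(0))
go(.644,-.0747,0,83.6)
E
```

```text
16.15 [ 0.64517477 -0.07529756  0.14739555] 0.6953129312338042
[0.8902 0.1977] [0.051  0.0176] 8.9 [496 327] [511 359]
[ 0.6522 -0.0763] [0.0245 0.0633] 83.1 [244 150] [269 211]
shift [  1.5   0.5 147.4] spin rad 0.001 (tool y now 83.6 deg, tilt [ 0.002 -0.   ] ) q6 -1.69
```

>>> move_arm(increments=[0, 0, 35, 0, 0.6, 0, 0, 35, 0, 0.6, 0, 0, 35, 0, 0.6, 0, 0, 30, 0, 0.6, 0, 0, 14, 0, 0.6, 0, 0, 0, 0, 0.6, 0, 0, 0, 0, 0.6])

```text
time: 16.73
tool_pos: [0.6436, -0.0749, -0.0042]
tool_rot: [-0.002, 0.055, 0.998, 0.0]
contact_force: [0.1, 0.7, 0.6]
gripper_width: 0.595
grasp_force: 0.0
```

>>> move_arm(increments=[0, 0, 0, 0, 0.2, 0, 0, 0, 0, 0.2, 0, 0, 0, 0, 0.2, 0, 0, 0, 0, 0.2, 0, 0, 0, 0, 0.2])

```text
time: 17.15
tool_pos: [0.647, -0.0757, 0.0004]
tool_rot: [0.003, 0.055, 0.998, -0.0]
contact_force: [-0.2, -0.3, 6.9]
gripper_width: 0.255
grasp_force: 59.4
```

>>> move_arm(increments=[0, 0, -30, 0, 0.2, 0, 0, -30, 0, 0.2, 37, -8, 0, 0, 0.2, 37, -8, 0, 0, 0.2, 37, -8, 0, 0, 0.2, 37, -8, 0, 0, 0.2, 37, -9, 0, 0, 0.2, 0, 0, 0, -0.04, 0.2])

```text
time: 17.82
tool_pos: [0.4484, -0.0942, 0.054]
tool_rot: [-0.004, 0.036, 0.999, 0.001]
contact_force: [0.0, 1.0, -1.7]
gripper_width: 0.258
grasp_force: 59.1
```

>>> move_arm(increments=[0, 0, 0, 0, 0.2, 0, 0, 0, 0, 0.2, 0, 0, 0, 0, 0.2])

```text
time: 18.07
tool_pos: [0.4579, -0.0959, 0.0584]
tool_rot: [0.001, 0.036, 0.999, -0.0]
contact_force: [-0.7, -1.0, -0.5]
gripper_width: 0.253
grasp_force: 59.1
```

```bash
python3 - <<'E'
from h import *
c=Cam('wrist'); cv2.imwrite('pics/w11.png',c.im);s=manip.state(); print(s['time'],s['tool_pos'],s['gripper_width'],s['grasp_force'])
go(.4586,-.0967,.005,86)
E
```

```text
18.1167 [ 0.45796492 -0.09585577  0.05830049] 0.25405453254134036 59.11036491394043
shift [-0.6 -0.8 53.3] spin rad -0.001 (tool y now 85.9 deg, tilt [ 0.002 -0.001] ) q6 -1.87
```

View pics/w11.png

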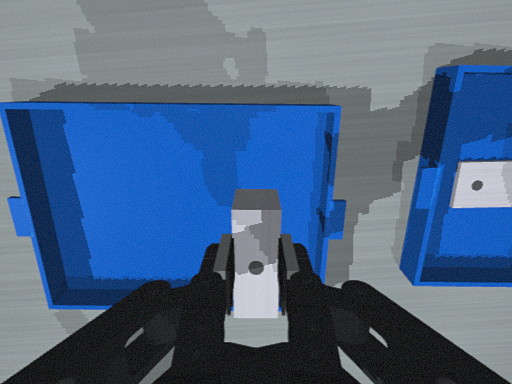

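The clamp is held level over the tray's +y side, at (256,260), with the right wall at (325,200). I'll lower and release.

>>> move_arm(increments=[0, 0, 30, 0, 0.2, 0, 0, 18, 0, 0.2, 0, 0, 5, 0, 0.2, 0, 0, 0, 0, 0.2, 0, 0, 0, 0, 0.2])

```text
time: 18.53
tool_pos: [0.4576, -0.0957, 0.0047]
tool_rot: [0.0, 0.035, 0.999, -0.0]
contact_force: [-0.1, -0.0, -1.4]
gripper_width: 0.255
grasp_force: 59.1
```

>>> move_arm(increments=[0, 0, 1, 0, 0.2, 0, 0, 0, 0, 0.6, 0, 0, 0, 0, 0.6, 0, 0, -20, 0, 0.6, 0, 0, -35, 0, 0.6, 0, 0, -35, 0, 1, 0, 0, -35, 0, 1, 0, 0, -35, 0, 1])

```text
time: 19.2
tool_pos: [0.456, -0.0953, 0.1647]
tool_rot: [0.0, 0.035, 0.999, 0.0]
contact_force: [1.6, -1.0, -0.3]
gripper_width: 0.986
grasp_force: 0.0
```

>>> move_arm(increments=[0, 0, 0, 0, 1, 0, 0, 0, 0, 1])

```text
time: 19.37
tool_pos: [0.4582, -0.0962, 0.1664]
tool_rot: [0.003, 0.035, 0.999, -0.001]
contact_force: [-0.2, 0.2, -0.0]
gripper_width: 0.999
grasp_force: 0.0
```

```bash
python3 - <<'E'
from h import *
c=Cam('wrist'); cv2.imwrite('pics/w12.png',c.im);s=manip.state(); print(s['time'],s['tool_pos'],s['gripper_width'])
m=(np.min(c.im,2)>125)&(np.ptp(c.im,axis=2)<50)
for z in (.036,.01):
  for b in blobs(c.im,m,200):
    q=cv2.minAreaRect(c.at(b,z)[:,:2].astype(np.float32)); 
    if q[1][0]<.13 and q[1][1]<.13: print(z,np.round(q[0],4),np.round(q[1],4),round(q[2],1),b.min(0),b.max(0))
go(.44,-.362,.16,54.5+90)
print(s['joint_pos'])
E
```

```text
19.4167 [ 0.45673299 -0.09562679  0.16387292] 0.9987708610665508
0.036 [0.7449 0.0956] [0.0238 0.0314] 86.1 [407 365] [427 383]
0.036 [ 0.7163 -0.3346] [0.0346 0.0318] 89.3 [ 76 365] [105 383]
0.036 [0.4499 0.0635] [0.0424 0.0328] 87.0 [393 138] [439 170]
0.01 [0.7773 0.112 ] [0.0259 0.0341] 86.1 [407 365] [427 383]
0.01 [ 0.7462 -0.3561] [0.0376 0.0346] 89.3 [ 76 365] [105 383]
0.01 [0.4564 0.077 ] [0.0461 0.0357] 87.0 [393 138] [439 170]
shift [  -2.1 -266.9    4. ] spin rad -1.022 (tool y now 85.9 deg, tilt [ 0.002 -0.001] ) q6 -1.87
[-3.66069594e-01 -3.12774487e-01  2.01911904e+00 -1.31219979e-05
  1.43349743e+00 -1.86610993e+00]
```

>>> move_arm(increments=[0, -38, 0, 0, 1, 0, -38, 0, 0, 1, 0, -38, 0, 0, 1, 0, -38, 0, 0, 1, 0, -38, 0, 0, 1, 0, -38, 0, 0, 1, 0, -38, 0, 0, 1, 0, 0, 0, 0.11, 1])

```text
time: 20.08
tool_pos: [0.4353, -0.3655, 0.1603]
tool_rot: [-0.002, 0.094, 0.996, 0.0]
contact_force: [-1.3, -0.2, 0.0]
gripper_width: 1.007
grasp_force: 0.0
```

>>> move_arm(increments=[0, 0, 0, 0.11, 1, 0, 0, 0, 0.11, 1, 0, 0, 0, 0.11, 1, 0, 0, 0, 0.108, 1, 0, 0, 0, 0, 1, 0, 0, 0, 0, 1, 0, 0, 0, 0, 1])

```text
time: 20.67
tool_pos: [0.437, -0.3603, 0.1617]
tool_rot: [-0.001, 0.303, 0.953, 0.001]
contact_force: [0.1, -1.3, -0.2]
gripper_width: 1.002
grasp_force: 0.0
```

```bash
python3 - <<'E'
from h import *
c=Cam('wrist'); cv2.imwrite('pics/w13.png',c.im);s=manip.state(); print(s['time'],s['tool_pos'],s['gripper_width'])
m=(np.min(c.im,2)>125)&(np.ptp(c.im,axis=2)<70)
for b in blobs(c.im,m,200):
    q=cv2.minAreaRect(c.at(b,.01)[:,:2].astype(np.float32)); print(np.round(q[0],4),np.round(q[1],4),round(q[2],1),b.min(0),b.max(0))
# clamp in previous wrist picture
a=cv2.imread('pics/w12.png'); m=(a[...,2].astype(int)>90)
for b in blobs(a,m,100):
    if b[:,0].min()>200 and b[:,0].max()<330 : print('clamp px',b.min(0),b.max(0),cv2.minAreaRect(b.astype(np.float32)))
go(.44,-.362,.16,54.5)
E
```

```text
20.7167 [ 0.43714369 -0.36041986  0.1621537 ] 0.9973185164909908
[ 0.4384 -0.364 ] [0.0494 0.1089] 57.3 [229 120] [278 218]
[ 0.4605 -0.0841] [0.0122 0.0481] 82.9 [497   0] [511  51]
shift [-3.2  0.4  2.1] spin rad 0.003 (tool y now 54.7 deg, tilt [-0.001  0.001] ) q6 -1.77
```

>>> move_arm(increments=[-3, -2, 35, -0.045, 0.85, 0, 0, 35, 0, 0.85, 0, 0, 35, 0, 0.85, 0, 0, 35, 0, 0.85, 0, 0, 20, 0, 0.8, 0, 0, 8, 0, 0.8, 0, 0, 0, 0, 0.8, 0, 0, 0, 0, 0.8])

```text
time: 21.38
tool_pos: [0.4393, -0.3647, -0.004]
tool_rot: [0.0, 0.283, 0.959, -0.0]
contact_force: [0.7, -0.5, 0.3]
gripper_width: 0.803
grasp_force: 0.0
```

>>> move_arm(increments=[0, 0, 0, 0, 0.8])

```text
time: 21.47
tool_pos: [0.4402, -0.3656, -0.0025]
tool_rot: [0.002, 0.283, 0.959, -0.001]
contact_force: [0.5, 0.2, 0.7]
gripper_width: 0.8
grasp_force: 0.0
```

>>> move_arm(increments=[0, 0, 2, 0, 0.68, 0, 0, 0, 0, 0.68, 0, 0, 0, 0, 0.68, 0, 0, 0, 0, 0.68])

```text
time: 21.8
tool_pos: [0.4391, -0.3646, -0.0061]
tool_rot: [0.001, 0.283, 0.959, -0.0]
contact_force: [0.2, 0.1, -0.8]
gripper_width: 0.68
grasp_force: 0.0
```

>>> move_arm(increments=[0, 0, 2, 0, 0.68, 0, 0, 0, 0, 0.68, 0, 0, 0, 0, 0.68, 0, 0, 0, 0, 0.68])

```text
time: 22.13
tool_pos: [0.4387, -0.3641, -0.0089]
tool_rot: [-0.0, 0.283, 0.959, 0.0]
contact_force: [0.2, 0.6, 1.1]
gripper_width: 0.681
grasp_force: 0.0
```

>>> move_arm(increments=[0, 0, 2, 0, 0.68, 0, 0, 0, 0, 0.68, 0, 0, 0, 0, 0.68, 0, 0, 0, 0, 0.68])

```text
time: 22.47
tool_pos: [0.4387, -0.3642, -0.0109]
tool_rot: [-0.0, 0.283, 0.959, 0.0]
contact_force: [-0.2, 0.7, 0.0]
gripper_width: 0.678
grasp_force: 0.0
```

>>> move_arm(increments=[0, 0, 0, 0, 0.5, 0, 0, 0, 0, 0.5, 0, 0, 0, 0, 0.5])

```text
time: 22.72
tool_pos: [0.4388, -0.3642, -0.0108]
tool_rot: [0.0, 0.283, 0.959, -0.0]
contact_force: [-0.9, -0.1, 0.1]
gripper_width: 0.501
grasp_force: 0.0
```

No contact force even at 0.50, so the real tips sit about 20 mm behind the nominal TCP. That also explains both slips. I'll reopen and feel for the bench.

>>> move_arm(increments=[0, 0, 0, 0, 0.7, 0, 0, 0, 0, 0.7, 0, 0, 3, 0, 0.7, 0, 0, 0, 0, 0.7, 0, 0, 0, 0, 0.7])

```text
time: 23.13
tool_pos: [0.4386, -0.364, -0.0141]
tool_rot: [-0.0, 0.283, 0.959, 0.0]
contact_force: [0.4, -0.5, 0.2]
gripper_width: 0.699
grasp_force: 0.0
```

>>> move_arm(increments=[0, 0, 3, 0, 0.7, 0, 0, 0, 0, 0.7, 0, 0, 0, 0, 0.7])

```text
time: 23.38
tool_pos: [0.4386, -0.3641, -0.0171]
tool_rot: [-0.0, 0.283, 0.959, 0.0]
contact_force: [-0.1, 0.0, -0.6]
gripper_width: 0.698
grasp_force: 0.0
```

>>> move_arm(increments=[0, 0, 2, 0, 0.7, 0, 0, 0, 0, 0.7, 0, 0, 0, 0, 0.7])

```text
time: 23.63
tool_pos: [0.4387, -0.3641, -0.019]
tool_rot: [-0.0, 0.283, 0.959, 0.0]
contact_force: [0.8, -0.8, 0.6]
gripper_width: 0.699
grasp_force: 0.0
```

>>> move_arm(increments=[0, 0, 0, 0, 0.52, 0, 0, 0, 0, 0.52, 0, 0, 0, 0, 0.52])

```text
time: 23.88
tool_pos: [0.4392, -0.3647, -0.0181]
tool_rot: [0.0, 0.283, 0.959, -0.0]
contact_force: [-0.6, 0.2, 3.2]
gripper_width: 0.549
grasp_force: 61.2
```

>>> move_arm(increments=[0, 0, 0, 0, 0.3, 0, 0, -10, 0, 0.3, 0, 0, -15, 0, 0.3, 0, 0, -20, 0, 0.3, 0, 0, -20, 0, 0.3, 0, 0, 0, 0, 0.3, 0, 0, 0, 0, 0.3])

```text
time: 24.47
tool_pos: [0.4394, -0.3649, 0.0475]
tool_rot: [0.001, 0.283, 0.959, -0.001]
contact_force: [0.3, 0.7, -0.7]
gripper_width: 0.548
grasp_force: 61.5
```

```bash
python3 - <<'E'
from h import *
s=manip.state(); print(s['time'],s['tool_pos'],s['gripper_width'],s['grasp_force'])
p=np.array([.460,-.152])-.045*np.array([.065,.998]); print(p); go(*p,.05,86)
c=Cam('wrist'); cv2.imwrite('pics/w14.png',c.im)
m=(np.min(c.im,2)>110)&(np.ptp(c.im,axis=2)<70)
for b in blobs(c.im,m,400): print(b.min(0),b.max(0),cv2.minAreaRect(b.astype(np.float32)))
E
```

```text
24.4667 [ 0.43942947 -0.36491317  0.04751742] 0.5484656695576805 61.54312491416931
[ 0.457075 -0.19691 ]
shift [ 76.4 150.7  -2.8] spin rad -0.504 (tool y now 57.1 deg, tilt [ 0.002 -0.002] ) q6 -1.82
[357 343] [395 383] ((376.0, 363.0), (40.0, 38.0), 90.0)
[117 343] [154 383] ((135.5, 363.0), (40.0, 37.0), 90.0)
[199 148] [511 371] ((356.68585205078125, 254.11915588378906), (328.3494567871094, 203.45968627929688), 5.6433186531066895)
[  0 110] [194 349] ((97.0, 229.5), (239.0, 194.0), 90.0)
[58  0] [321 143] ((189.5, 71.5), (143.0, 263.0), 90.0)
```

>>> move_arm(increments=[15, 30, 0, 0, 0.3, 15, 30, 0, 0, 0.3, 15, 30, 0, 0, 0.3, 15, 30, 0, 0, 0.3, 16, 31, 0, 0, 0.3, 0, 0, 0, -0.1, 0.3, 0, 0, 0, -0.1, 0.3, 0, 0, 0, -0.1, 0.3])

```text
time: 25.18
tool_pos: [0.4556, -0.1944, 0.0441]
tool_rot: [-0.002, 0.133, 0.991, 0.001]
contact_force: [-0.1, -0.0, -1.1]
gripper_width: 0.545
grasp_force: 61.7
```

>>> move_arm(increments=[0, 0, 0, -0.1, 0.3, 0, 0, 0, -0.104, 0.3, 0, 0, 0, 0, 0.3, 0, 0, 0, 0, 0.3, 0, 0, 0, 0, 0.3])

```text
time: 25.6
tool_pos: [0.4562, -0.1957, 0.0451]
tool_rot: [-0.001, 0.036, 0.999, 0.0]
contact_force: [-0.3, -0.7, -1.1]
gripper_width: 0.545
grasp_force: 61.7
```

```bash
python3 - <<'E'
from h import *
s=manip.state(); print(s['time'],s['tool_pos'],s['gripper_width'],s['grasp_force'])
p=np.array([.460,-.152])-.045*np.array([.065,.998]); go(*p,-.012,86)
c=Cam('wrist'); cv2.imwrite('pics/w15.png',c.im)
E
```

```text
25.6 [ 0.45619464 -0.19574282  0.04514907] 0.5452323453552317 61.718173027038574
shift [-1.1 -1.2 57.1] spin rad -0.002 (tool y now 85.9 deg, tilt [-0.002  0.001] ) q6 -2.05
```

View pics/w15.png

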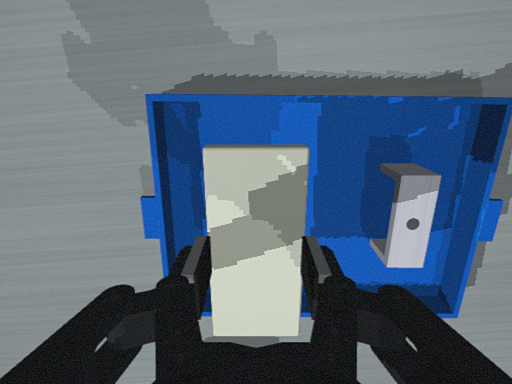

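The clamp stands on its legs at (412,220) and the pad hangs level at (255,240), clear of the walls. I'll lower the pad.

>>> move_arm(increments=[0, -1, 30, 0, 0.3, 0, 0, 20, 0, 0.3, 0, 0, 7, 0, 0.3, 0, 0, 0, 0, 0.3, 0, 0, 0, 0, 0.3])

```text
time: 26.07
tool_pos: [0.457, -0.1972, -0.0106]
tool_rot: [-0.0, 0.035, 0.999, 0.0]
contact_force: [0.1, -0.2, 0.1]
gripper_width: 0.545
grasp_force: 61.7
```

>>> move_arm(increments=[0, 0, 1, 0, 0.3, 0, 0, 0, 0, 0.3])

```text
time: 26.23
tool_pos: [0.4576, -0.1976, -0.0108]
tool_rot: [0.001, 0.035, 0.999, -0.0]
contact_force: [0.2, 0.3, 0.0]
gripper_width: 0.551
grasp_force: 61.7
```

>>> move_arm(increments=[0, 0, 2, 0, 0.3, 0, 0, 0, 0, 0.3, 0, 0, 0, 0, 0.3])

```text
time: 26.48
tool_pos: [0.4569, -0.1972, -0.0136]
tool_rot: [0.0, 0.035, 0.999, -0.0]
contact_force: [-1.2, -0.1, -1.0]
gripper_width: 0.551
grasp_force: 61.7
```

>>> move_arm(increments=[0, 0, 1, 0, 0.3, 0, 0, 0, 0, 0.3, 0, 0, 0, 0, 0.3])

```text
time: 26.73
tool_pos: [0.4571, -0.1972, -0.0141]
tool_rot: [0.0, 0.035, 0.999, -0.0]
contact_force: [-2.5, 0.6, 6.1]
gripper_width: 0.542
grasp_force: 62.8
```

>>> move_arm(increments=[0, 0, 0, 0, 0.72, 0, 0, 0, 0, 0.72, 0, 0, 0, 0, 0.72, 0, 0, -30, 0, 0.72, 0, 0, -35, 0, 0.8, 0, 0, -40, 0, 1, 0, 0, -40, 0, 1, 0, 0, -30, 0, 1])

```text
time: 27.4
tool_pos: [0.4576, -0.1976, 0.1637]
tool_rot: [0.002, 0.035, 0.999, -0.001]
contact_force: [1.3, -0.4, 0.2]
gripper_width: 0.993
grasp_force: 0.0
```

>>> move_arm(increments=[0, 0, 0, 0, 1, 0, 0, 0, 0, 1, 0, 0, 0, 0, 1])

```text
time: 27.65
tool_pos: [0.4564, -0.1968, 0.1592]
tool_rot: [-0.001, 0.035, 0.999, 0.0]
contact_force: [-0.2, 0.4, -0.0]
gripper_width: 0.998
grasp_force: 0.0
```

```bash
python3 - <<'E'
from h import *
c=Cam('wrist'); cv2.imwrite('pics/w16.png',c.im); s=manip.state(); print(s['time'],s['tool_pos'])
m=(c.im[...,2]>110)
for b in blobs(c.im,m,200):
    q=cv2.minAreaRect(c.at(b,.014)[:,:2].astype(np.float32)); 
    if max(q[1])<.2: print(np.round(q[0],4),np.round(q[1],4),round(q[2],1),b.min(0),b.max(0))
go(.62,-.245,.17,15.7+90)
E
```

```text
27.7 [ 0.45581658 -0.19651685  0.15815454]
[ 0.4692 -0.0936] [0.0344 0.0681] 85.6 [335 144] [372 205]
[0.4548 0.0621] [0.0262 0.0346] 87.4 [487 136] [511 168]
[ 0.4559 -0.1979] [0.0497 0.1088] 86.1 [231 118] [279 217]
[ 0.3    -0.2762] [0.1093 0.0169] 86.0 [96  0] [217  21]
shift [-167.1  -36.9  -12.4] spin rad -0.344 (tool y now 86.0 deg, tilt [-0.003  0.002] ) q6 -2.06
```

The pad lies flat at (0.456,-0.198), 49.7x108.8 mm at z 0.014, yaw -3.9°. Now the slim battery.

>>> move_arm(increments=[-33, -7, 0, 0, 1, -33, -7, 0, 0, 1, -33, -7, 0, 0, 1, -33, -7, 0, 0, 1, -33, -8, 0, 0, 1, 0, 0, 0, -0.1, 1, 0, 0, 0, -0.1, 1, 0, 0, 0, -0.1, 1])

```text
time: 28.37
tool_pos: [0.618, -0.244, 0.156]
tool_rot: [-0.003, -0.117, 0.993, 0.002]
contact_force: [0.5, -0.4, -0.3]
gripper_width: 0.995
grasp_force: 0.0
```

>>> move_arm(increments=[0, 0, 0, -0.1, 1, 0, 0, 0, 0, 1, 0, 0, 0, 0, 1, 0, 0, 0, 0, 1])

```text
time: 28.7
tool_pos: [0.6182, -0.2442, 0.1586]
tool_rot: [-0.001, -0.163, 0.987, 0.001]
contact_force: [0.1, -0.0, 0.2]
gripper_width: 0.999
grasp_force: 0.0
```

```bash
python3 - <<'E'
from h import *
c=Cam('wrist'); im=c.im; s=manip.state(); print(s['time'],s['tool_pos'])
cv2.imwrite('pics/w17.png',im)
b,g,r=[im[...,i].astype(int) for i in range(3)]
for k in blobs(im,(r-g>90)&(r-b>90),8): print('red',k.mean(0),c.at(k.mean(0),.055)[0].round(4))
for k in blobs(im,(np.max(im,2)<60),800):
    q=cv2.minAreaRect(k.astype(np.float32)); print('blk',np.round(cv2.boxPoints(q)).tolist(), cv2.approxPolyDP(k.reshape(-1,1,2),2.5,True)[:,0].tolist()[:9])
E
```

```text
28.75 [ 0.61841262 -0.2443454   0.15907589]
red [247.67741935 149.64516129] [ 0.5918 -0.261   0.055 ]
blk [[-0.0, 246.0], [511.0, 246.0], [511.0, 383.0], [0.0, 383.0]] [[0, 334], [0, 383], [70, 383], [75, 371], [87, 366], [100, 369], [106, 383], [405, 383], [414, 363]]
blk [[230.0, 235.0], [236.0, 132.0], [262.0, 134.0], [256.0, 237.0]] [[239, 133], [235, 152], [233, 234], [255, 236], [260, 135]]
```

View pics/w17.png

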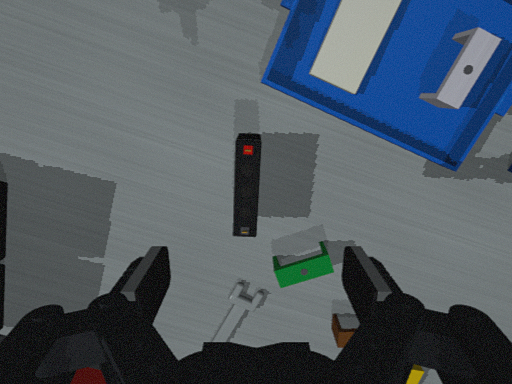

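The slim battery's top spans (235,142)-(261,142) and (257,236)-(233,235), with its terminals at (248,150) and (244,230). The green clamp at (303,268) is clear of the grip rows.

```bash
python3 - <<'E'
from h import *
c=Cam('wrist')
P=c.at([[235.5,142],[260.5,142],[256.5,236],[233,235.5]],.052); print(P.round(4),P.mean(0).round(4),[np.hypot(*(P[i]-P[(i+1)%4])[:2]).round(4) for i in range(4)])
t=c.at([[247.7,149.6],[244,230]],.055); d=t[1]-t[0]; print('term',t.mean(0),np.degrees(np.arctan2(d[1],d[0])))
d=(P[2]+P[3]-P[0]-P[1])[:2]; yaw=np.degrees(np.arctan2(d[1],d[0])); print('yaw',yaw)
m=P.mean(0)[:2]; go(*m,.005,yaw+90)
E
```

```text
[[ 0.5896 -0.2738  0.052 ]
 [ 0.5822 -0.2523  0.052 ]
 [ 0.6732 -0.225   0.052 ]
 [ 0.6803 -0.2477  0.052 ]] [ 0.6313 -0.2497  0.052 ] [np.float64(0.0227), np.float64(0.0949), np.float64(0.0237), np.float64(0.0944)]
term [ 0.63076987 -0.25029491  0.055     ] 15.714362693900197
yaw 16.36211972292642
shift [-10.5  -9.2 154.5] spin rad 0.043 (tool y now 108.8 deg, tilt [-0.001  0.   ] ) q6 -2.39
```

>>> move_arm(increments=[-10, -9, 20, 0, 1, 0, 0, 35, 0.048, 1, 0, 0, 35, 0, 1, 0, 0, 35, 0, 1, 0, 0, 25, 0, 1, 0, 0, 6, 0, 1, 0, 0, 0, 0, 1, 0, 0, 0, 0, 1])

```text
time: 29.47
tool_pos: [0.6321, -0.2503, 0.0055]
tool_rot: [0.001, -0.14, 0.99, -0.0]
contact_force: [-0.2, 0.0, 1.0]
gripper_width: 0.996
grasp_force: 0.0
```

>>> move_arm(increments=[0, 0, 0, 0, 0.1, 0, 0, 0, 0, 0.1, 0, 0, 0, 0, 0.1, 0, 0, 0, 0, 0.1, 0, 0, 0, 0, 0.1, 0, 0, 0, 0, 0.1])

```text
time: 29.97
tool_pos: [0.6318, -0.25, 0.0052]
tool_rot: [0.001, -0.141, 0.99, -0.0]
contact_force: [-1.1, 0.3, 3.8]
gripper_width: 0.271
grasp_force: 60.0
```

```bash
python3 - <<'E'
from h import *
s=manip.state(); print(s['time'],s['tool_pos'],s['gripper_width'],s['grasp_force'])
E
```

```text
29.9667 [ 0.63183129 -0.25004371  0.00519526] 0.2705205108427966 59.965540766716
```

>>> move_arm(increments=[0, 0, -20, 0, 0.1, 0, 0, -30, 0, 0.1, 0, 0, -20, 0, 0.1, 31, 20, 0, 0, 0.1, 31, 20, 0, 0, 0.1, 31, 20, 0, 0, 0.1, 31, 20, 0, 0, 0.1, 30, 19, 0, 0, 0.1])

```text
time: 30.63
tool_pos: [0.4533, -0.1965, 0.0729]
tool_rot: [-0.001, -0.141, 0.99, 0.001]
contact_force: [-1.0, 0.5, -2.2]
gripper_width: 0.273
grasp_force: 59.5
```

>>> move_arm(increments=[0, 0, 0, 0.117, 0.1, 0, 0, 0, 0.117, 0.1, 0, 0, 0, 0.117, 0.1, 0, 0, 0, 0, 0.1, 0, 0, 0, 0, 0.1, 0, 0, 0, 0, 0.1])

```text
time: 31.13
tool_pos: [0.4556, -0.1975, 0.0739]
tool_rot: [-0.0, 0.033, 0.999, 0.0]
contact_force: [0.8, 0.4, -2.8]
gripper_width: 0.265
grasp_force: 59.5
```

```bash
python3 - <<'E'
from h import *
c=Cam('wrist');im=c.im; cv2.imwrite('pics/w18.png',im)
s=manip.state(); print(s['time'],s['tool_pos'],s['gripper_width'],s['grasp_force'],s['contact_force']); go(.4567,-.198,.02,86.1)
b,g,r=[im[...,i].astype(int) for i in range(3)]
for k in blobs(im,(r-g>90)&(r-b>90),8): print('red',k.mean(0),c.at(k.mean(0),.125)[0].round(4))
E
```

```text
31.1833 [ 0.4557224  -0.19752495  0.07390837] 0.26676236090728095 59.5478618144989 [-0.51160885  0.08762033 -3.15885644]
shift [-1.  -0.4 53.9] spin rad 0.001 (tool y now 86.2 deg, tilt [-0.001  0.   ] ) q6 -2.06
red [255.65277778 191.72222222] [ 0.4134 -0.1951  0.125 ]
```

>>> move_arm(increments=[-1, 0, 25, 0, 0.1, 0, 0, 18, 0, 0.1, 0, 0, 8, 0, 0.1, 0, 0, 2, 0, 0.1, 0, 0, 0, 0, 0.1, 0, 0, 0, 0, 0.1])

```text
time: 31.68
tool_pos: [0.4575, -0.1981, 0.022]
tool_rot: [0.001, 0.034, 0.999, -0.0]
contact_force: [-0.6, 0.1, -2.6]
gripper_width: 0.27
grasp_force: 59.6
```

>>> move_arm(increments=[0, 0, 1, 0, 0.1, 0, 0, 0, 0, 0.1, 0, 0, 0, 0, 0.1])

```text
time: 31.93
tool_pos: [0.4573, -0.1979, 0.0209]
tool_rot: [0.001, 0.034, 0.999, -0.0]
contact_force: [0.1, 0.5, -1.8]
gripper_width: 0.268
grasp_force: 59.6
```

>>> move_arm(increments=[0, 0, 1, 0, 0.1, 0, 0, 0, 0, 0.1, 0, 0, 0, 0, 0.1])

```text
time: 32.18
tool_pos: [0.4568, -0.1977, 0.0193]
tool_rot: [0.0, 0.034, 0.999, -0.0]
contact_force: [0.4, 1.1, -2.9]
gripper_width: 0.269
grasp_force: 59.6
```

>>> move_arm(increments=[0, 0, 1, 0, 0.1, 0, 0, 0, 0, 0.1, 0, 0, 0, 0, 0.1])

```text
time: 32.43
tool_pos: [0.457, -0.1978, 0.0192]
tool_rot: [-0.0, 0.034, 0.999, -0.0]
contact_force: [-2.8, 2.3, 6.2]
gripper_width: 0.266
grasp_force: 60.5
```

Contact at the expected height, so I'll release and rise, keeping the opening narrow enough to clear the clamp.

>>> move_arm(increments=[0, 0, 0, 0, 0.55, 0, 0, 0, 0, 0.55, 0, 0, 0, 0, 0.55, 0, 0, -15, 0, 0.55, 0, 0, -30, 0, 0.55, 0, 0, -40, 0, 0.55, 0, 0, -40, 0, 0.8, 0, 0, -35, 0, 1])

```text
time: 33.1
tool_pos: [0.457, -0.1978, 0.1806]
tool_rot: [0.001, 0.034, 0.999, -0.0]
contact_force: [1.1, -0.5, 0.1]
gripper_width: 0.814
grasp_force: 0.0
```

>>> move_arm(increments=[0, 0, -20, 0, 1, 0, 0, 0, 0, 1, 0, 0, 0, 0, 1, 0, 0, 0, 0, 1])

```text
time: 33.43
tool_pos: [0.4563, -0.1974, 0.197]
tool_rot: [-0.001, 0.034, 0.999, 0.0]
contact_force: [-0.6, 0.7, -1.1]
gripper_width: 1.002
grasp_force: 0.0
```

```bash
python3 - <<'E'
from h import *
c=Cam('wrist');im=c.im; cv2.imwrite('pics/w19.png',im)
s=manip.state(); print(s['time'],s['tool_pos'])
for k in blobs(im,(np.max(im,2)<60),800):
    q=cv2.minAreaRect(c.at(k,.066)[:,:2].astype(np.float32)); print('blk',np.round(q[0],4),np.round(q[1],4),round(q[2],1),k.min(0),k.max(0))
for k in blobs(im,im[...,2]>110,150):
    q=cv2.minAreaRect(c.at(k,.014)[:,:2].astype(np.float32))
    if max(q[1])<.2: print('white z.014',np.round(q[0],4),np.round(q[1],4),round(q[2],1),k.min(0),k.max(0), 'z.036',np.round(cv2.minAreaRect(c.at(k,.036)[:,:2].astype(np.float32))[1],3))
b,g,r=[im[...,i].astype(int) for i in range(3)]
for k in blobs(im,(r-g>90)&(r-b>90),8): print('red',k.mean(0),c.at(k.mean(0),.069)[0].round(4))
E
```

```text
33.4833 [ 0.4559601  -0.19716986  0.19616567]
blk [ 0.6401 -0.2107] [0.6751 0.2031] 86.0 [  0 246] [511 383]
blk [ 0.4541 -0.1975] [0.0225 0.1001] 85.6 [245 122] [267 217]
white z.014 [0.4556 0.074 ] [0.0483 0.0352] 86.0 [465 131] [510 161] z.036 [0.045 0.033]
red [255.5 134.5] [ 0.4158 -0.1953  0.069 ]
```

```bash
python3 - <<'E'
from h import *
c=Cam('wrist'); im=c.im; b,g,r=[im[...,i].astype(int) for i in range(3)]
for k in blobs(im,(r>70)&(b-r<60),150):
    q=cv2.minAreaRect(c.at(k,.036)[:,:2].astype(np.float32))
    if max(q[1])<.25: print(np.round(q[0],4),np.round(q[1],4),round(q[2],1),k.min(0),k.max(0))
E
```

```text
[0.7764 0.0242] [0.0508 0.034 ] 86.0 [406 365] [441 383]
[ 0.7442 -0.454 ] [0.0349 0.0329] 2.9 [ 78 365] [105 383]
[0.4512 0.0602] [0.0544 0.0352] 86.0 [463 131] [511 163]
```

```bash
python3 - <<'E'
from h import *
c=Cam('wrist'); im=c.im
P=np.array([[x,y,.036] for x in (.435,.4636,.49) for y in (-.12,-.106,-.097,-.088,-.075)]); p=c.px(P).round().astype(int)
for X,q in zip(P,p): print(X[:2],q,im[q[1],q[0]])
b,g,r=[im[...,i].astype(int) for i in range(3)]
m=np.zeros(r.shape,bool); m[110:240,300:420]=True
for k in blobs(im,(b-r<70)&m,80):
    q=cv2.minAreaRect(c.at(k,.036)[:,:2].astype(np.float32)); print(np.round(q[0],4),np.round(q[1],4),round(q[2],1),k.min(0),k.max(0))
E
```

```text
[ 0.435 -0.12 ] [325 144] [149  71  32]
[ 0.435 -0.106] [338 143] [168 158 158]
[ 0.435 -0.097] [346 143] [179 168 163]
[ 0.435 -0.088] [355 142] [178 168 167]
[ 0.435 -0.075] [367 141] [120  62  28]
[ 0.4636 -0.12  ] [325 170] [144  72  18]
[ 0.4636 -0.106 ] [338 169] [185 174 172]
[ 0.4636 -0.097 ] [346 168] [75 70 70]
[ 0.4636 -0.088 ] [354 168] [183 174 173]
[ 0.4636 -0.075 ] [366 167] [119  61  18]
[ 0.49 -0.12] [325 192] [165  78  10]
[ 0.49  -0.106] [337 191] [179 169 168]
[ 0.49  -0.097] [345 191] [182 169 167]
[ 0.49  -0.088] [353 190] [176 169 169]
[ 0.49  -0.075] [365 189] [165  80  15]
[ 0.5276 -0.1042] [0.091  0.0155] 86.0 [300 215] [376 227]
[ 0.4602 -0.1   ] [0.0328 0.0674] 85.6 [327 135] [360 194]
[ 0.4778 -0.0734] [0.1443 0.1509] 86.0 [300 110] [419 239]
```

The clamp stands where it was placed, with its hole dead centre at the predicted pixel (346,168). Everything is in place, so I'll hand in.

```bash
python3 -c "
from plant import manip
print(manip.job_done())"
```

```text
the job is handed in; nothing more can be done
None
```

Both kits are assembled and handed in at about 34 s of the 118 s; camera measurements showed every part in place, no battery tipped and the square battery was never approached, but the hand-in returned no verdict.

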